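# Unload the sample-jar carousel

## Robot

A 6-joint arm with a two-finger parallel gripper is mounted at the origin on a cart in front of the work surface, level with it; the furniture and walls round the work are solid. World frame = base frame: x ahead of the robot, y to its left, z up, the work surface at z = 0. Lengths are in m, angles in rad, forces in N, time in s.
With the tool pointing down it reaches from about 0.375 to 0.9 m from the base axis. Payload 3.1 kg.
Tool frame: the origin (TCP) lies at the very end of the fingers, on their centre line; the grasp point (between the pads) lies 19 mm behind it (grip_depth is the distance from the TCP to the grasp point, in m); z points along the fingers, y is the line along which they close (so a half turn about z gives the same grasp; the last joint's range is limited). The gripper opens to 85 mm and grips with 20 to 120 N. Pads are 22 mm wide; open, the fingers measure 114 mm over their backs; the gripper's body (76 mm by 85 mm) begins 54 mm behind the grasp point. The pads swing forward as they close: fully open they stand 13 mm farther back than shut.
Start: joints at [-1.464, 0.527, 1.433, -0, 1.181, -0.178], TCP at [0.176, -0.6, 0.231] pointing down, gripper open.
Joint ranges: [-3.08, 3.08], [-0.75, 2.2], [0.22, 2.44], [-1.43, 4.57], [0, 2.65], [-2.85, 2.85]. Speed limits (rad/s): [2.79, 2.79, 3.14, 3.14, 3.14, 3.14].

## Interface

Orientations are given as a unit quaternion [x, y, z, w].
In Python, from station import * gives the robot as it stands.
- The arm moves only by the tool apply_moves, never from a script. Its argument "plan" is a list of rows, each a list of 7 numbers: the shift along the tool's x, y, z in m, then the turn, a rotation vector about the tool's x, y, z in rad, then the gripper command: -1 is fully open, 1 is shut, values between are in proportion. In form: [[dx, dy, dz, wx, wy, wz, jaw], ...]. A call has 1 to 8 rows; each row shifts and turns the commanded pose from where the row before left it, along the tool's axes as they then stand; what a row does not reach is not made up. A row lasts 1/8 s, in which the tool goes at most 62.5 mm and 10.7 degrees, less where a joint would pass 70% of its speed; a pose out of reach is approached as far as the arm can. A call is refused whole if a number of a shift passes 0.0625 or a number of a turn 0.188, either way. A call with a gripper value outside its range is refused whole. The fingers move at their own pace and stop on an object; "force" is the grip in N (left out, the last holds). Time passes only in rows, so rows that do not move let the fingers close. It gives the time, the measured TCP pose, the force, the opening and the grip force at its end, in the units of the state.
- sense(): the state, without advancing time (a new reading comes with each control period).
- snapshot(name): name is "scene" or "top" or "wrist"; returns the picture (400x640x3 uint8, red, green, blue); there is no depth.
- calibration(name): a dict with "camera_matrix" (3x3 intrinsics, pixels), "R" (3x3) and "t" (3): a world point X has camera coordinates R X + t; the wrist camera has in their place "mount" (4x4, takes a point from camera to tool coordinates, whose origin is the TCP and whose axes are the flange's). Camera axes: x right, y down, z forward; pixel columns grow to the right and rows downward; lengths in m; the calibration is good to about 2 mm. A picture is of the moment at which its call begins: read the wrist's pose just before it. calibration takes no time and is no camera call.
- sign_off(): hands the job in; it is judged then, once.
The state is a dict: "t": time; "q": joint angles; "qd": joint speeds; "tau": joint torques, N m; "tcp_pos": TCP position; "tool_rot": TCP orientation; "force": force on the tool from outside, world axes, zero at the start; "ft_torque": the same for the moment, N m; "finger_gap": opening from 0.0 (shut) to 1.0 (fully open); "gripper_force": force on a finger pad.
Only numpy, scipy, OpenCV 4.12 (cv2) and the standard library are available. Lean on these libraries where they do the work, as an engineer would, in place of code of your own. Each camera call takes 0.05 s, during which the arm holds its last target. There are 200 camera calls.

## Task

Unload the jar carousel: turn it click by click by its posts, bring each jar in turn to the outlet, push it out onto the landing with the spring ejector slide (never take hold of a jar on the turntable with the gripper), and stand every jar upright in the steel tray. The aluminium reference stays untouched on the turntable: at the end leave it clicked in two places counter-clockwise (seen from above) from the outlet, with the ejector sprung back. Leave the timer, the oil bottle and the wash bottle where they are.

Things in the scene. Friction and masses are not known exactly. Their poses are not given: they have to be found in the camera images.
- base: Fixed grey round base plate, 252 mm across, with an aluminium guard rail (outer 244 mm across, top 46 mm above the desk). Origin on the carousel's axis at desk level, z up. The outlet, a 40 degree gap in the rail, faces along the base's own -y.
- turntable: White turntable, 231 mm across, deck 22 mm above the desk; turns about its z axis both ways without end (origin on the axis at desk level). A spring detent every 60 degrees (up to 0.25 N m, 3 N at a post) draws it to the nearest click, where one place faces the outlet. Its six open places lie at 60k degrees counter-clockwise from its own +x, seen from above, centres 88 mm from the axis.
- post0 (a point): Centre of the ball on one of the six turning posts, 128 mm above the desk; turns with the turntable. Posts stand between the places at 30 + 60k degrees from the turntable's +x (this is k = 0), 92 mm from the axis, on white dividers 46 mm above the desk. Post: round, steel, 14 mm thick; ball 18 mm thick, top 137 mm above the desk. Nothing else on the turntable is higher than 97 mm.
- outlet (a point): Fixed point on the deck, 88 mm from the axis, where the centre of the place that faces the outlet stands.
- landing (a point): Fixed point on the grey landing plate outside the outlet, 146 mm from the axis: about where a pushed-out jar's centre comes to stand (140 to 160 mm). The plate's top is 20 mm above the desk, 86 mm wide, from 118 to 194 mm from the axis, with side lips (top 29 mm above the desk) and an end stop (top 33 mm, inner face 190 mm from the axis).
- ejector (a joint): Ejector slide at the middle of the carousel: 0 m at rest, 0.072 m fully pressed, toward the outlet (base's -y). Fully pressed, its 20 mm high nose has pushed whatever stands in the place at the outlet clear of the turntable onto the landing. Its spring takes 3 N at rest, 8 N fully pressed, and brings it back when let go.
- ejector_grip (a point): Centre of the ejector's black thumb plate, 119 mm above the desk, on the axis at rest; moves with the slide. The plate is 34 mm wide (base's x), 12 mm thick (base's y) and reaches from 94 to 134 mm above the desk, so the gripper can reach it above the jars.
- jar_a: Sample jar with a screwed-on yellow lid, 55 mm across (lid) and 68 mm high; origin at the centre of its underside, z up the jar. May be absent.
- jar_b: Small sample jar with a screwed-on light lid, 46 mm across (lid) and 58 mm high; origin as jar_a. May be absent.
- jar_c: Sample jar with a screwed-on yellow lid, 55 mm across (lid) and 75 mm high; origin as jar_a. May be absent.
- jar_d: A second small jar just like jar_b, 46 mm across and 58 mm high; origin as jar_a. May be absent.
- tray: Loose steel tray on the desk, outside 150 mm along its own x and 250 mm along its y (and a thin wire handle on its +y wall, to 141 mm from the centre), walls 3 mm thick and 28 mm high, floor 3 mm thick; origin at the centre of its underside, 0.6 kg.
- timer: Bystander: lab timer beside the tray (not the one farther off at the right), 62 x 68 x 18 mm, origin at the centre of its underside.
- oil_bottle: Bystander: small brown dropper bottle, 27 mm across, 85 mm high, origin at the centre of its underside.
- wash_bottle: Bystander: wash bottle on the left of the carousel (not the one at the back wall), 66 x 94 mm, 200 mm high, origin at the centre of its underside.
- reference: Aluminium reference standard in one of the six places: a plain solid cylinder 53 mm across with a waisted knob on top, 74 mm high, 0.35 kg; origin at the centre of its underside. It stays on the turntable.
- park (a point): Fixed point on the deck, 88 mm from the axis, two places (120 degrees) counter-clockwise, seen from above, from the outlet: where the reference must stand at the end.
- jar_e: A second jar just like jar_a, 55 mm across and 68 mm high; origin as jar_a. May be absent.

How it is judged:
By the outcome, as a careful person would: the job done as asked, in the order asked, and still so for the second after the job is handed in, with the robot touching nothing.
Of jar_a, jar_b, jar_c, jar_d, jar_e only 3 to 4 are there at a start; the rules pass over those that are not, and their reading is None.
At some moment in a run one of tray may be knocked a few centimetres aside while the robot is not near it.
Once in a run the grip may slacken for a moment while it holds something.
It also fails if it takes over 210 s, if anything falls off the work surface, if the arm or the gripper's body presses on something with over 40 N, if the wrist force passes 120 N, or if a joint passes its speed limit or range.

## Working session

There is one attempt and no reset: what is moved stays moved. The work goes in short steps, Python scripts to look and compute and a tool call to move; the robot and the scene stay as the last step left them, time stands still between calls to the robot, and variables do not carry over. Pictures are saved under pics/ and viewed, at most 14 in all, crops included, and the job is handed in when it is done.

Besides the shell and the picture viewer there is one more tool, called after ">>>" as name([rows], argument=value, ...), one row to a line, values as JSON. apply_moves: Moves the arm, as the interface text tells. Its arguments: {"type":"object","properties":{"plan":{"type":"array"},"force":{"type":"number"}},"required":["plan"]}

```bash
ls; mkdir -p pics
python3 - <<'E'
from station import *
import cv2
for n in ("scene","top"):
    cv2.imwrite(f"pics/{n}0.png",snapshot(n)[:,:,::-1]); 
    c=calibration(n); print(n,c)
print(calibration("wrist")); print(sense())
E
```

```text
pics
scene {'camera_matrix': array([[371.60718684,   0.        , 318.25751352],
       [  0.        , 371.60718684, 193.22568599],
       [  0.        ,   0.        ,   1.        ]]), 'R': array([[-0.71735913, -0.69669741,  0.00293259],
       [-0.36446074,  0.37167543, -0.85383004],
       [ 0.59377121, -0.61357159, -0.52054362]]), 't': array([0.39187502, 0.27536128, 0.63203318])}
top {'camera_matrix': array([[418.15892004,   0.        , 322.17746119],
       [  0.        , 418.15892004, 198.11832051],
       [  0.        ,   0.        ,   1.        ]]), 'R': array([[ 0.04974327, -0.99875476,  0.00381305],
       [-0.97711768, -0.04945542, -0.20687   ],
       [ 0.20680097,  0.00656459, -0.97836101]]), 't': array([-0.01176813,  0.52785834,  1.09043714])}
{'camera_matrix': array([[337.39786561,   0.        , 323.16548501],
       [  0.        , 337.39786561, 198.88035761],
       [  0.        ,   0.        ,   1.        ]]), 'mount': array([[-6.84763459e-04, -9.63156407e-01, -2.68941011e-01,
         6.85397687e-02],
       [ 9.99999744e-01, -7.14925616e-04,  1.42109339e-05,
        
[... 168 characters left out ...]
   1.00000000e+00]])}
{'t': 0.1, 'q': array([-1.46449316e+00,  5.28386879e-01,  1.43377177e+00, -1.93349204e-05,
        1.18138006e+00, -1.78505273e-01]), 'qd': array([ 0.000293  , -0.00247544, -0.0017104 , -0.00163484,  0.0007628 ,
        0.00087319]), 'tau': array([-7.66479479e-05, -4.43304563e+01, -1.78586519e+01, -2.00103641e-04,
        3.87495689e-03, -2.27705607e-05]), 'tcp_pos': array([ 0.17555976, -0.59917269,  0.23042382]), 'tool_rot': array([ 9.89876652e-01,  1.41926979e-01,  2.61855169e-05, -9.72718744e-04]), 'force': array([-0.09243237,  0.69290341, -0.20702301]), 'ft_torque': array([ 0.054022  ,  0.01744522, -0.04162094]), 'gripper_force': 0.0, 'finger_gap': 1.00147869544233}
```

View pics/top0.png

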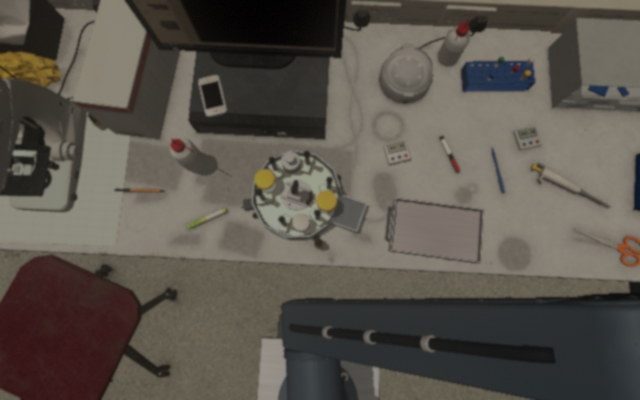

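View pics/scene0.png

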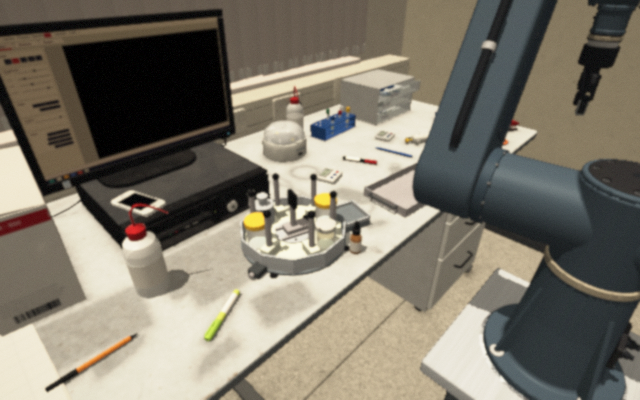

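```bash
cat > h.py <<'E'
from station import *
import numpy as np, cv2
from scipy.spatial.transform import Rotation as Ro
def cam(name,st=None):
    c=calibration(name); K=np.array(c["camera_matrix"])
    if name=="wrist":
        M=np.array(c["mount"]); R=Ro.from_quat(st["tool_rot"]).as_matrix()
        return K,R@M[:3,3]+st["tcp_pos"],R@M[:3,:3]
    R=np.array(c["R"]);t=np.array(c["t"]); return K,-R.T@t,R.T
def ray(C,u,v,z):
    K,o,R=C; d=R@np.linalg.solve(K,[u,v,1]); return o+d*(z-o[2])/d[2]
def proj(C,X):
    K,o,R=C; p=K@(R.T@(np.array(X)-o)); return p[:2]/p[2]
def shot(name,fn=None):
    st=sense(); im=snapshot(name)[:,:,::-1].copy()
    if fn: cv2.imwrite("pics/"+fn,im)
    return im,cam(name,st)
def tool(st,d): # world shift -> tool axes
    return Ro.from_quat(st["tool_rot"]).inv().apply(d)
E
python3 - <<'E'
from h import *
t=cv2.imread("pics/top0.png");s=cv2.imread("pics/scene0.png")
a=cv2.resize(t[140:280,220:500],None,fx=2.85,fy=2.85,interpolation=cv2.INTER_CUBIC)[:,:798]
b=cv2.resize(s[160:300,220:400],(257,200))
cv2.imwrite("pics/c1.png",a)
cv2.imwrite("pics/c2.png",cv2.resize(s[165:290,225:385],(768,600),interpolation=cv2.INTER_CUBIC))
C=cam("top")
for n,u,v,z in [("c",297,195,.03),("land",348,213,.02),("tray",435,231,.03),("ya",264,178,.09),("yb",327,201,.09),("ref",291,160,.09)]: print(n,ray(C,u,v,z).round(3))
E
```

```text
c [0.538 0.086 0.03 ]
land [ 0.496 -0.06   0.02 ]
tray [ 0.456 -0.301  0.03 ]
ya [0.568 0.173 0.09 ]
yb [0.513 0.001 0.09 ]
ref [0.621 0.104 0.09 ]
```

View pics/c1.png

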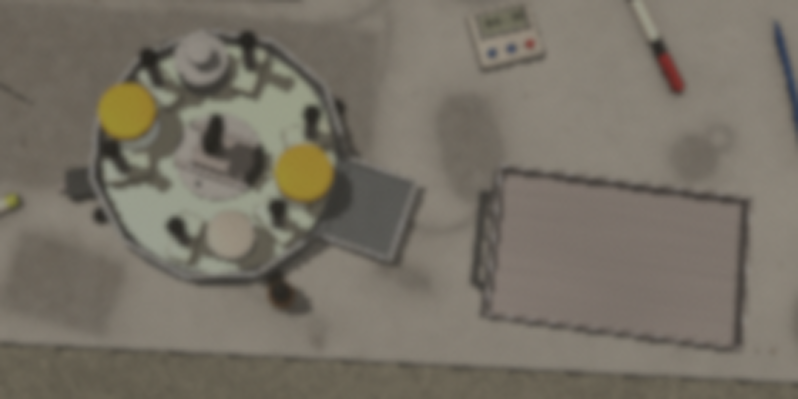

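View pics/c2.png

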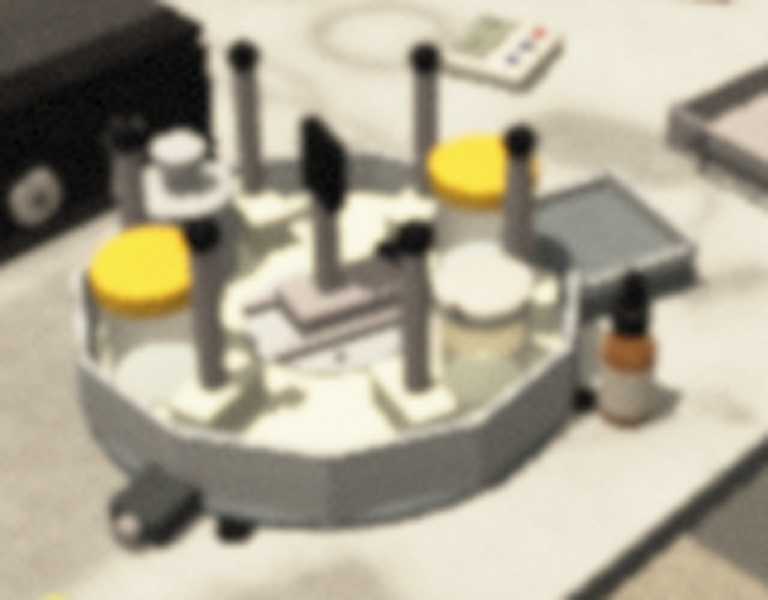

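```bash
cat >> h.py <<'E'
def ux(x,y): return x/2.85+220,y/2.85+140
E
python3 - <<'E'
from h import *
C=cam("top")
B=np.array([ray(C,*ux(*p),.128)[:2] for p in [(149,58),(247,42),(312,115),(277,208),(178,228),(108,155)]])
c=B.mean(0); print("axis",c.round(4)); d=B-c
print(np.hypot(*d.T).round(4), np.degrees(np.arctan2(d[:,1],d[:,0])).round(1))
def pol(n,p,z):
    P=ray(C,*ux(*p),z)[:2]; e=P-c; print(n,P.round(3),np.hypot(*e).round(4),np.degrees(np.arctan2(e[1],e[0])).round(1)); return P
for z in(.09,.097): pol("y1",(126,110),z); pol("y2",(304,172),z)
pol("small",(231,233),.08); pol("ref",(200,48),.096)
pol("landend",((423+392)/2,(186+261)/2),.033)
pol("thumb",(214,138),.119)
pol("timer",(506,37),.018)
pol("oil",(280,290),.06)
T=np.array([ray(C,*ux(*p),.028)[:2] for p in [(502,170),(748,201),(739,348),(484,317)]])
print(T.round(3),T.mean(0)); e=(T[0]+T[3]-T[1]-T[2])/2; print(np.hypot(*e),np.degrees(np.arctan2(e[1],e[0])))
S=cam("scene")
f=lambda x,y:(x*160/768+225,y*125/600+165)
for n,p in dict(A=(243,52),B=(425,58),Cc=(519,139),D=(413,238),E=(203,233),F=(126,130)).items():print(n,ray(S,*f(*p),.128)[:2].round(3))
E
```

```text
axis [0.5385 0.0873]
[0.092  0.0918 0.0922 0.0903 0.0911 0.0953] [  42.4  -16.9  -76.3 -136.3  164.3  105. ]
y1 [0.566 0.172] 0.0893 72.1
y2 [0.515 0.002] 0.0882 -105.4
y1 [0.564 0.171] 0.0878 72.9
y2 [0.514 0.002] 0.0886 -106.3
small [0.456 0.067] 0.085 -166.3
ref [0.628 0.106] 0.0919 11.9
landend [ 0.481 -0.101] 0.1967 -107.0
thumb [0.536 0.086] 0.0025 -143.2
timer [ 0.68  -0.197] 0.3173 -63.5
oil [0.407 0.019] 0.1477 -152.6
[[ 0.54  -0.193]
 [ 0.521 -0.434]
 [ 0.377 -0.421]
 [ 0.395 -0.177]] [ 0.45810091 -0.30622882]
0.2432897094042943 85.74035777079092
A [0.633 0.06 ]
B [ 0.563 -0.   ]
Cc [0.476 0.025]
D [0.454 0.117]
E [0.521 0.177]
F [0.614 0.148]
```

Three jars are in place: yellow at the outlet, small light next to it and yellow on the left. The reference is already at the park click. The axis is about (0.541, 0.0875) and the outlet heading about -107°. I'll move in to refine this with the wrist camera.

>>> apply_moves([
  [0,0,-0.005,0,0,-0.165,1],
  [0,0,-0.005,0,0,-0.165,1],
  [0,0,-0.005,0,0,-0.165,1],
  [0,0,-0.005,0,0,-0.165,1],
  [0,0,0,0,0,-0.165,1],
  [0,0,0,0,0,-0.165,1],
])

```text
t: 0.85
tcp_pos: [0.1756, -0.5994, 0.2508]
tool_rot: [0.802, 0.597, 0.0, -0.001]
force: [0.2, 1.3, -0.9]
finger_gap: -0.001
gripper_force: 0.0
```

>>> apply_moves([
  [0.05,0.0093,0,0,0,0,1],
  [0.05,0.0093,0,0,0,0,1],
  [0.05,0.0093,0,0,0,0,1],
  [0.05,0.0093,0,0,0,0,1],
  [0.05,0.0093,0,0,0,0,1],
  [0.05,0.0093,0,0,0,0,1],
  [0.05,0.0093,0,0,0,0,1],
  [0.05,0.0093,0,0,0,0,1],
])

```text
t: 1.85
tcp_pos: [0.3639, -0.2373, 0.2512]
tool_rot: [0.804, 0.595, 0.0, -0.0]
force: [1.0, 0.0, -0.6]
finger_gap: -0.007
gripper_force: 0.0
```

>>> apply_moves([
  [0.05,0.0093,0,0,0,0,1],
  [0.05,0.0093,0,0,0,0,1],
  [0.05,0.0093,0,0,0,0,1],
  [0.05,0.0093,0,0,0,0,1],
  [0.05,0.0093,0,0,0,0,1],
  [0.05,0.0093,0,0,0,0,1],
  [0.05,0.0093,0,0,0,0,1],
  [0.05,0.0093,0,0,0,0,1],
])

```text
t: 2.85
tcp_pos: [0.5516, 0.1236, 0.2509]
tool_rot: [0.804, 0.595, -0.0, -0.0]
force: [0.4, -0.3, -0.4]
finger_gap: -0.0
gripper_force: 0.0
```

Run:
```python
from h import *
im,C=shot("wrist","w1.png"); st=sense(); print(st["tcp_pos"],st["tool_rot"],st["q"])
c=np.array([.541,.0875])
for a in range(-17,343,60):
    r=np.radians(a); print(a,proj(C,[*(c+.092*np.array([np.cos(r),np.sin(r)])),.128]).round())
print(proj(C,[*c,.134]))
```

```text
[0.55475795 0.12888627 0.25123685] [ 8.02812428e-01  5.96222469e-01  3.24478756e-03 -6.66315735e-04] [0.02957371 0.42738294 1.55533498 0.00525564 1.15432029 0.32067169]
-17 [433. 236.]
43 [383. 141.]
103 [265. 141.]
163 [214. 236.]
223 [273. 319.]
283 [375. 319.]
[323.77714437 239.08485055]
```

View pics/w1.png

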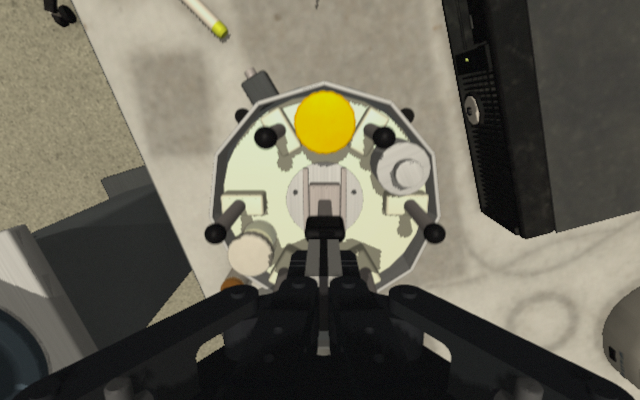

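Four balls show at (434,233), (383,137), (267,137) and (216,233), within 3 px of my prediction. I'll re-measure now that the arm is still.

```bash
cat >> h.py <<'E'
def axisfit(im,C,c,offs=0):
    g=cv2.cvtColor(im,cv2.COLOR_BGR2GRAY); out=[]
    for a in range(-17,343,60):
        r=np.radians(a+offs); e=.092*np.array([np.cos(r),np.sin(r)])
        p=proj(C,[*(c+e),.128])
        if p[1]>245 or p[1]<20: continue
        u,v=p.round().astype(int); w=g[v-14:v+15,u-14:u+15]
        m=(w<45).astype(np.uint8); m=cv2.morphologyEx(m,cv2.MORPH_OPEN,cv2.getStructuringElement(cv2.MORPH_ELLIPSE,(15,15)))
        if m.sum()<60: continue
        y,x=np.nonzero(m); P=ray(C,u-14+x.mean(),v-14+y.mean(),.128)[:2]
        out.append((a,P.round(4),(P-c-e).round(4)))
    return out
E
python3 - <<'E'
from h import *
im,C=shot("wrist","w2.png"); st=sense(); print(st["tcp_pos"],st["tool_rot"])
for o in axisfit(im,C,np.array([.541,.0875])): print(o)
E
```

```text
[0.55308262 0.12601822 0.25095742] [ 8.02214038e-01  5.97035170e-01  1.27744148e-03 -1.04280045e-04]
(-17, array([0.6295, 0.0625]), array([0.0005, 0.0019]))
```

>>> apply_moves([
  [0,0,0.035,0,0,0,1],
  [0,0,0.035,0,0,0,1],
  [0,0,0.035,0,0,0,1],
  [0,0,0.035,0,0,0,1],
  [0,0,0,0,0,0,1],
  [0,0,0,0,0,0,1],
  [0,0,0,0,0,0,1],
  [0,0,0,0,0,0,1],
])

```text
t: 3.95
tcp_pos: [0.5521, 0.122, 0.1127]
tool_rot: [0.804, 0.595, 0.001, 0.001]
force: [0.8, -0.1, 0.2]
finger_gap: -0.003
gripper_force: 0.0
```

Run:
```python
from h import *
st=sense(); im,C=shot("wrist","w3.png"); print(st["tcp_pos"],st["force"]); R=Ro.from_quat(st["tool_rot"])
print(R.inv().apply(st["tcp_pos"]-np.array([.5415,.089,.119])), R.as_matrix().round(4))
```

```text
[0.55207505 0.12202637 0.11266147] [ 0.80700383 -0.14002009  0.24296366]
[0.03466969 0.00046814 0.00636732] [[ 2.916e-01  9.565e-01  2.600e-03]
 [ 9.565e-01 -2.916e-01  1.000e-04]
 [ 8.000e-04  2.400e-03 -1.000e+00]]
```

View pics/w3.png

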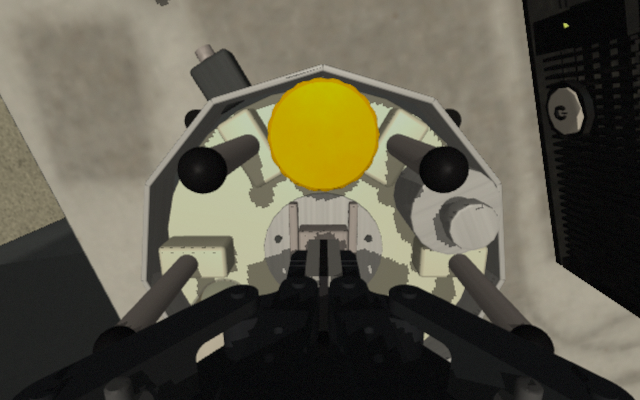

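The closed fingers stand behind the thumb plate, at about (323,250), centred between the slide rails. I'll press now.

>>> apply_moves([
  [-0.012,0,0,0,0,0,1],
  [-0.012,0,0,0,0,0,1],
  [-0.012,0,0,0,0,0,1],
  [-0.012,0,0,0,0,0,1],
  [-0.012,0,0,0,0,0,1],
  [-0.012,0,0,0,0,0,1],
  [-0.008,0,0,0,0,0,1],
  [-0.005,0,0,0,0,0,1],
])

```text
t: 5.0
tcp_pos: [0.5268, 0.041, 0.1116]
tool_rot: [0.804, 0.594, 0.001, -0.0]
force: [1.3, 7.7, 1.2]
finger_gap: -0.001
gripper_force: 3.8
```

>>> apply_moves([
  [-0.002,0,0,0,0,0,1],
  [0,0,0,0,0,0,1],
  [0,0,0,0,0,0,1],
])

```text
t: 5.38
tcp_pos: [0.5263, 0.0392, 0.1116]
tool_rot: [0.804, 0.595, 0.001, -0.0]
force: [1.9, 6.6, 1.9]
finger_gap: -0.001
gripper_force: 3.2
```

>>> apply_moves([
  [-0.002,0,0,0,0,0,1],
  [0,0,0,0,0,0,1],
  [0,0,0,0,0,0,1],
])

```text
t: 5.75
tcp_pos: [0.5257, 0.0374, 0.1116]
tool_rot: [0.804, 0.595, 0.001, -0.0]
force: [2.8, 6.9, 2.2]
finger_gap: 0.001
gripper_force: 3.5
```

>>> apply_moves([
  [-0.002,0,0,0,0,0,1],
  [0,0,0,0,0,0,1],
  [0,0,0,0,0,0,1],
])

```text
t: 6.12
tcp_pos: [0.5251, 0.0355, 0.1116]
tool_rot: [0.804, 0.594, 0.001, -0.0]
force: [2.7, 6.4, 1.7]
finger_gap: 0.001
gripper_force: 3.6
```

>>> apply_moves([
  [-0.002,0,0,0,0,0,1],
  [0,0,0,0,0,0,1],
  [0,0,0,0,0,0,1],
])

```text
t: 6.5
tcp_pos: [0.5251, 0.0353, 0.1116]
tool_rot: [0.804, 0.594, 0.003, -0.001]
force: [3.8, 12.9, 1.3]
finger_gap: 0.003
gripper_force: 6.8
```

Run:
```python
from h import *
st=sense(); im,C=shot("top"); 
hsv=cv2.cvtColor(im,cv2.COLOR_BGR2HSV); m=cv2.inRange(hsv,(18,120,80),(32,255,255))
n,l,s,cc=cv2.connectedComponentsWithStats(m)
c=np.array([.5415,.089])
for i in range(1,n):
    if s[i,4]>60: P=ray(C,*cc[i],.088)[:2]; print(s[i],P.round(4),np.hypot(*(P-c)))
print(tool(st,st["tcp_pos"]-np.array([.5415,.089,.119])))
```

```text
[   0   51   61   36 1548] [0.8574 0.867 ] 0.8396947160493208
[255 169  15  21 213] [0.5681 0.1799] 0.09472299410371543
[336 199  21  20 316] [ 0.4968 -0.05  ] 0.14604082339184815
[-0.05618988  0.00013051  0.00704827]
```

The slide reached full press and the jar stands at (0.497, -0.050), r = 146 mm. I'll back off and lift, then grip it.

>>> apply_moves([
  [0.013,0,0,0,0,0,1],
  [0.013,0,0,0,0,0,1],
  [0.014,0,0,0,0,0,1],
  [0.014,0,0,0,0,0,1],
  [0.014,0,0,0,0,0,1],
  [0.014,0,0,0,0,0,1],
  [0.014,0,0,0,0,0,1],
  [0,0,0,0,0,0,1],
])

```text
t: 7.55
tcp_pos: [0.5522, 0.1256, 0.111]
tool_rot: [0.803, 0.596, -0.0, 0.0]
force: [-0.8, 0.0, 0.5]
finger_gap: 0.001
gripper_force: 0.0
```

>>> apply_moves([
  [0,0,-0.03,0,0,0,1],
  [0,0,-0.03,0,0,0,1],
  [-0.046,0,0,0,0,0,-1],
  [-0.046,0,0,0,0,0,-1],
  [-0.046,0,0,0,0,0,-1],
  [-0.046,-0.002,0,0,0,0,-1],
  [0,0,0,0,0,0,-1],
  [0,0,0,0,0,0,-1],
])

```text
t: 8.55
tcp_pos: [0.4964, -0.0507, 0.1713]
tool_rot: [0.804, 0.595, -0.0, -0.0]
force: [-0.2, 0.7, 0.1]
finger_gap: 1.0
gripper_force: 0.0
```

```bash
cat >> h.py <<'E'
c0=np.array([.5415,.089])
def loc(st,P): return Ro.from_quat(st["tool_rot"]).inv().apply(np.append(P[:2],0)-np.append(st["tcp_pos"][:2],0))[:2].round(4)
def yellow(im,C,z=.088):
    m=cv2.inRange(cv2.cvtColor(im,cv2.COLOR_BGR2HSV),(18,120,60),(32,255,255)); n,l,s,cc=cv2.connectedComponentsWithStats(m)
    return [(s[i,4],ray(C,*cc[i],z)[:2].round(4)) for i in range(1,n) if s[i,4]>60]
E
python3 - <<'E'
from h import *
st=sense(); print(st["tcp_pos"]); im,C=shot("wrist","w4.png")
for a,P in yellow(im,C): print(a,P,loc(st,P))
im,C=shot("top","t4.png")
for a,P in yellow(im,C): print(a,P,loc(st,P))
E
```

```text
[ 0.49640115 -0.05070357  0.17128628]
4703 [ 0.4989 -0.0473] [0.004  0.0014]
1579 [0.8581 0.8675] [0.9839 0.0771]
314 [0.5664 0.1731] [0.2345 0.0014]
```

View pics/w4.png

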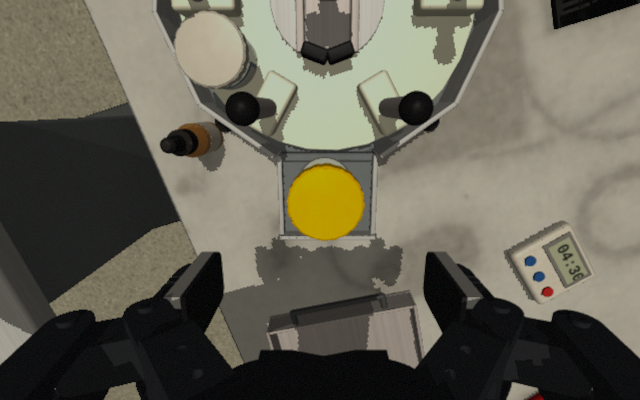

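The wrist view shows the yellow jar on the landing at (326,203), and its lid size fits a 68 mm jar. The tray is below and the timer is at right.

>>> apply_moves([
  [0.004,0.001,0.03,0,0,0,-1],
  [0,0,0.03,0,0,0,-1],
  [0,0,0.03,0,0,0,-1],
  [0,0,0.03,0,0,0,-1],
  [0,0,0,0,0,0,-1],
  [0,0,0,0,0,0,1],
  [0,0,0,0,0,0,1],
  [0,0,0,0,0,0,1],
], force=45)

```text
t: 9.65
tcp_pos: [0.4996, -0.0471, 0.0528]
tool_rot: [0.804, 0.595, 0.001, 0.001]
force: [-0.5, 0.4, 6.5]
finger_gap: 0.617
gripper_force: 46.7
```

>>> apply_moves([
  [0,0,0,0,0,0,1],
  [0,0,0,0,0,0,1],
  [0,0,-0.02,0,0,0,1],
  [0,0,-0.02,0,0,0,1],
  [0,0,0,0,0,0,1],
])

```text
t: 10.28
tcp_pos: [0.4999, -0.0474, 0.0928]
tool_rot: [0.804, 0.595, 0.001, 0.002]
force: [0.3, 0.2, -0.5]
finger_gap: 0.617
gripper_force: 47.5
```

```bash
cat >> h.py <<'E'
def tray():
    im,C=shot("top"); return im,C
E
python3 - <<'E'
from h import *
st=sense(); print(st["tcp_pos"],st["force"],st["gripper_force"],st["finger_gap"])
im,C=shot("top","t5.png")
cv2.imwrite("pics/t5c.png",cv2.resize(im[150:280,300:500],None,fx=4,fy=4,interpolation=cv2.INTER_CUBIC))
E
```

```text
[ 0.49991943 -0.04740468  0.0928377 ] [ 0.34661092  0.16411101 -0.50453935] 47.49757689773105 0.6168995195294716
```

View pics/t5c.png

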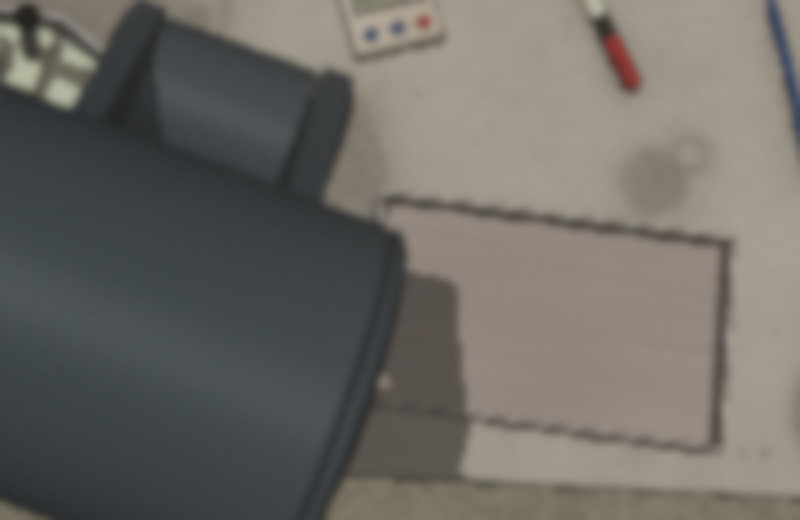

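The tray hasn't moved: its right corners are still at about (482,210) and (479,262) in the top view. I'll carry the jar to the far slot.

>>> apply_moves([
  [-0.0476,0.0074,0,0,0,0,1],
  [-0.0476,0.0074,0,0,0,0,1],
  [-0.0476,0.0074,0,0,0,0,1],
  [-0.0476,0.0074,0,0,0,0,1],
  [-0.0476,0.0074,0,0,0,0,1],
  [-0.0476,0.0074,0,0,0,0,1],
  [-0.0476,0.0074,0,0,0,0,1],
  [0,0,0,0,0,0,1],
])

```text
t: 11.32
tcp_pos: [0.4506, -0.3851, 0.0904]
tool_rot: [0.805, 0.593, -0.0, 0.001]
force: [0.1, 0.4, -1.0]
finger_gap: 0.614
gripper_force: 47.2
```

>>> apply_moves([
  [0,0,0,0,0,0,1],
  [0,0,0.02,0,0,0,1],
  [0,0,0.02,0,0,0,1],
  [0,0,0.014,0,0,0,1],
  [0,0,0,0,0,0,1],
  [0,0,0,0,0,0,1],
])

```text
t: 12.08
tcp_pos: [0.4514, -0.3803, 0.0373]
tool_rot: [0.803, 0.595, 0.0, -0.0]
force: [-0.3, 0.2, -1.2]
finger_gap: 0.614
gripper_force: 47.8
```

>>> apply_moves([
  [0,0,0.0015,0,0,0,1],
  [0,0,0,0,0,0,1],
  [0,0,0,0,0,0,1],
])

```text
t: 12.45
tcp_pos: [0.4511, -0.3809, 0.0359]
tool_rot: [0.804, 0.595, 0.0, 0.0]
force: [-0.1, 0.5, -0.9]
finger_gap: 0.615
gripper_force: 47.8
```

>>> apply_moves([
  [0,0,0,0,0,0,-0.6],
  [0,0,0,0,0,0,-0.6],
  [0,0,0,0,0,0,-0.6],
  [0,0,-0.02,0,0,0,-0.8],
  [0,0,-0.03,0,0,0,-1],
  [0,0,-0.04,0,0,0,-1],
  [0,0,-0.04,0,0,0,-1],
  [0,0,0,0,0,0,-1],
])

```text
t: 13.45
tcp_pos: [0.4527, -0.3827, 0.1694]
tool_rot: [0.804, 0.595, 0.0, 0.004]
force: [-0.5, -0.2, -0.9]
finger_gap: 0.999
gripper_force: 0.0
```

Run:
```python
from h import *
st=sense(); print(st["tcp_pos"]); im,C=shot("wrist","w6.png")
for a,P in yellow(im,C,.071): print(a,P,loc(st,P))
```

```text
[ 0.45271577 -0.38271111  0.16941375]
4154 [ 0.4511 -0.3817] [ 0.0005 -0.0018]
```

View pics/w6.png

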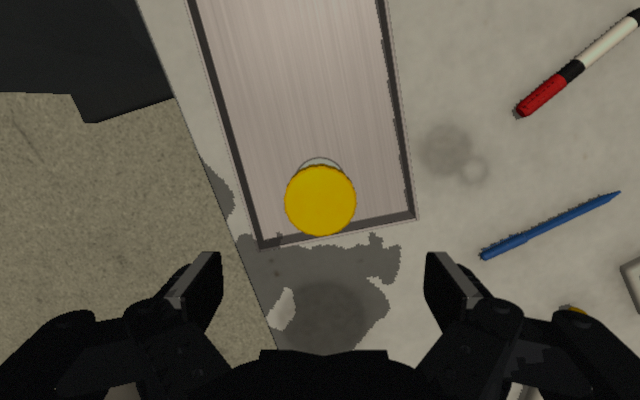

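The jar stands upright in the tray at (320,200). Next I'll compute the exact post positions from the earlier wrist view.

Run:
```python
from h import *
st=dict(tcp_pos=np.array([.4964,-.0507,.1713]),tool_rot=np.array([.804,.595,0,0])/np.hypot(.804,.595))
C=cam("wrist",st); A=ray(C,243,107,.128);B=ray(C,415,107,.128); print(A,B,np.linalg.norm(A-B),np.degrees(np.arctan2(*(B-A)[1::-1])))
s=sense(); print(s["tcp_pos"],loc(s,A),loc(s,B))
R=Ro.from_quat(s["tool_rot"]).as_matrix(); print((A+B)[:2]/2+.0797*R[:2,0])
```

```text
[0.47570545 0.02645709 0.128     ] [ 5.62627350e-01 -1.70936961e-04  1.28000000e-01] 0.09090911758236013 -17.03214451086199
[ 0.45168891 -0.38149319  0.16745432] [ 0.3972 -0.096 ] [ 0.3971 -0.0051]
[0.54240823 0.08937876]
```

>>> apply_moves([
  [0.0567,-0.0137,0,0,0,0,0.3],
  [0.0567,-0.0137,0,0,0,0,0.3],
  [0.0567,-0.0137,0,0,0,0,0.3],
  [0.0567,-0.0137,0,0,0,0,0.3],
  [0.0567,-0.0137,0,0,0,0,0.3],
  [0.0567,-0.0137,0,0,0,0,0.3],
  [0.0567,-0.0137,0,0,0,0,0.3],
  [0,0,0,0,0,0,0.3],
])

```text
t: 14.5
tcp_pos: [0.4731, 0.0308, 0.1645]
tool_rot: [0.802, 0.598, -0.001, -0.002]
force: [-0.0, 0.5, -0.2]
finger_gap: 0.348
gripper_force: 0.0
```

>>> apply_moves([
  [0,0,0,0,0,0,0.3],
  [0,0,0,0,0,0,0.3],
  [0,0,0,0,0,0,0.3],
])

```text
t: 14.88
tcp_pos: [0.4752, 0.0254, 0.1656]
tool_rot: [0.804, 0.594, -0.0, -0.0]
force: [-0.0, -0.0, -0.2]
finger_gap: 0.351
gripper_force: 0.0
```

Run:
```python
from h import *
st=sense(); print(st["tcp_pos"],st["finger_gap"],loc(st,np.array([.4757,.0265])))
im,C=shot("top","t7.png"); cv2.imwrite("pics/w7.png",snapshot("wrist")[:,:,::-1])
```

```text
[0.47518548 0.0254412  0.16564133] 0.3514133168779265 [0.0012 0.0002]
```

View pics/w7.png

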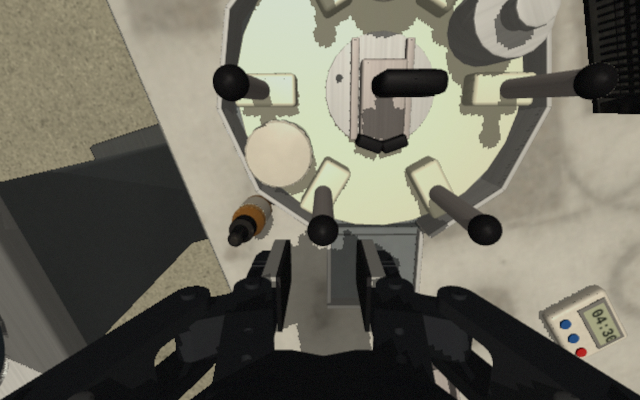

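The left outlet post's ball at (322,230) lies right between the fingers. I'll go down and turn one click counter-clockwise.

>>> apply_moves([
  [0.001,0,0.019,0,0,0,0.3],
  [0,0,0.019,0,0,0,0.3],
  [0,0,0.019,0,0,0,0.3],
  [0,0,0,0,0,0,0.3],
  [0,0,0,0,0,0,0.3],
])

```text
t: 15.6
tcp_pos: [0.4758, 0.0274, 0.1092]
tool_rot: [0.804, 0.595, 0.0, 0.0]
force: [0.6, -0.1, 0.8]
finger_gap: 0.352
gripper_force: 0.0
```

>>> apply_moves([
  [-0.0053,0.0108,0,0,0,0,0.3],
  [-0.0039,0.0114,0,0,0,0,0.3],
  [-0.0023,0.0118,0,0,0,0,0.3],
  [-0.0008,0.012,0,0,0,0,0.3],
  [0.0008,0.012,0,0,0,0,0.3],
  [0.0023,0.0118,0,0,0,0,0.3],
  [0.0039,0.0114,0,0,0,0,0.3],
  [0.0053,0.0108,0,0,0,0,0.3],
])

```text
t: 16.6
tcp_pos: [0.5594, 0.0004, 0.1081]
tool_rot: [0.803, 0.595, -0.004, -0.003]
force: [-5.5, -0.8, 0.0]
finger_gap: 0.354
gripper_force: 2.5
```

>>> apply_moves([
  [0,0,0,0,0,0,0.3],
  [0,0,0,0,0,0,0.3],
  [0,0,0,0,0,0,0.3],
  [0,0,0,0,0,0,0.3],
])

```text
t: 17.1
tcp_pos: [0.5636, 0.0009, 0.1091]
tool_rot: [0.804, 0.595, 0.0, 0.0]
force: [-0.0, 0.1, -1.0]
finger_gap: 0.346
gripper_force: 0.0
```

>>> apply_moves([
  [0,0,-0.03,0,0,0,0.3],
  [0,0,-0.03,0,0,0,0.3],
  [0.05,-0.023,0,0,0,0,1],
  [0.05,-0.023,0,0,0,0,1],
  [0,0,0,0,0,0,1],
  [0,0,0,0,0,0,1],
  [0,0,0,0,0,0,1],
])

```text
t: 17.98
tcp_pos: [0.549, 0.1088, 0.1688]
tool_rot: [0.804, 0.595, 0.0, 0.0]
force: [0.4, -0.2, 0.4]
finger_gap: -0.003
gripper_force: 0.0
```

Run:
```python
from h import *
st=sense(); print(st["tcp_pos"],st["finger_gap"],loc(st,np.array([.542,.0893])))
im,C=shot("wrist","w8.png")
for i in range(6):
    r=np.radians(-17+60*i); p=proj(C,[*(np.array([.542,.0893])+.092*np.array([np.cos(r),np.sin(r)])),.128]); print(p.round())
    cv2.circle(im,tuple(int(v) for v in p.round()),12,(0,0,255),1)
cv2.imwrite("pics/w8.png",im)
```

```text
[0.54896806 0.10884968 0.1687972 ] -0.0025578413017696604 [-0.0207 -0.0009]
[477. 262.]
[408. 124.]
[234. 124.]
[166. 262.]
[252. 373.]
[392. 373.]
```

View pics/w8.png

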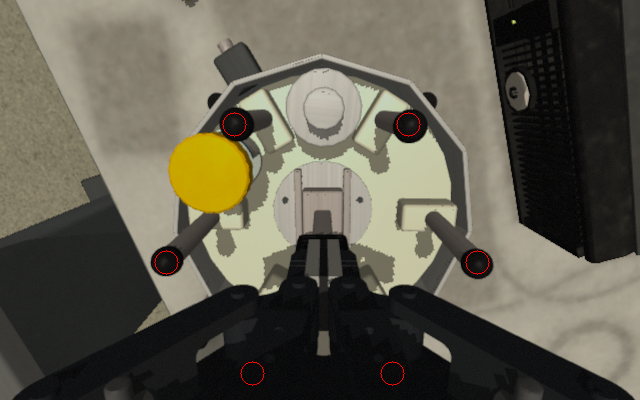

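The balls sit exactly on the predicted click positions (red rings). The reference is now one place beyond park and the small jar is at the outlet. I'll press the ejector.

>>> apply_moves([
  [0.0145,0.001,0,0,0,0,1],
  [0,0,0.03,0,0,0,1],
  [0,0,0.03,0,0,0,1],
  [0,0,0,0,0,0,1],
  [-0.012,0,0,0,0,0,1],
  [-0.012,0,0,0,0,0,1],
  [-0.012,0,0,0,0,0,1],
  [-0.012,0,0,0,0,0,1],
])

```text
t: 19.02
tcp_pos: [0.5409, 0.0774, 0.11]
tool_rot: [0.804, 0.595, 0.002, 0.001]
force: [1.6, 5.4, 2.1]
finger_gap: -0.001
gripper_force: 3.1
```

>>> apply_moves([
  [-0.012,0,0,0,0,0,1],
  [-0.012,0,0,0,0,0,1],
  [-0.01,0,0,0,0,0,1],
  [-0.006,0,0,0,0,0,1],
  [-0.004,0,0,0,0,0,1],
  [-0.002,0,0,0,0,0,1],
  [0,0,0,0,0,0,1],
  [0,0,0,0,0,0,1],
])

```text
t: 20.02
tcp_pos: [0.5279, 0.0346, 0.11]
tool_rot: [0.804, 0.594, 0.003, 0.0]
force: [2.6, 8.3, 0.5]
finger_gap: 0.001
gripper_force: 4.6
```

>>> apply_moves([
  [-0.002,0,0,0,0,0,1],
  [0,0,0,0,0,0,1],
  [0,0,0,0,0,0,1],
])

```text
t: 20.4
tcp_pos: [0.5279, 0.0344, 0.1101]
tool_rot: [0.805, 0.594, 0.004, -0.0]
force: [5.0, 15.4, 2.0]
finger_gap: 0.001
gripper_force: 8.1
```

>>> apply_moves([
  [0.013,0,0,0,0,0,1],
  [0.013,0,0,0,0,0,1],
  [0.014,0,0,0,0,0,1],
  [0.014,0,0,0,0,0,1],
  [0.014,0,0,0,0,0,1],
  [0.014,0,0,0,0,0,1],
  [0.014,0,0,0,0,0,1],
  [0,0,0,0,0,0,1],
])

```text
t: 21.4
tcp_pos: [0.5534, 0.1243, 0.1084]
tool_rot: [0.803, 0.596, -0.001, -0.0]
force: [-0.6, -0.3, -0.2]
finger_gap: -0.003
gripper_force: 0.0
```

>>> apply_moves([
  [0,0,-0.03,0,0,0,1],
  [0,0,-0.03,0,0,0,1],
  [-0.046,0,0,0,0,0,-1],
  [-0.046,0,0,0,0,0,-1],
  [-0.046,0,0,0,0,0,-1],
  [-0.046,-0.001,0,0,0,0,-1],
  [0,0,0,0,0,0,-1],
  [0,0,0,0,0,0,-1],
])

```text
t: 22.4
tcp_pos: [0.4988, -0.0522, 0.1687]
tool_rot: [0.804, 0.595, -0.0, -0.0]
force: [-0.1, 0.2, -0.6]
finger_gap: 0.999
gripper_force: 0.0
```

Run:
```python
from h import *
st=sense(); print(st["tcp_pos"]); im,C=shot("wrist","w9.png")
for r in (.146,): print(proj(C,[*(np.array([.542,.0893])+r*np.array([-.2926,-.9562])),.078]))
```

```text
[ 0.49877297 -0.05221294  0.16869516]
[323.22038332 201.71982042]
```

View pics/w9.png

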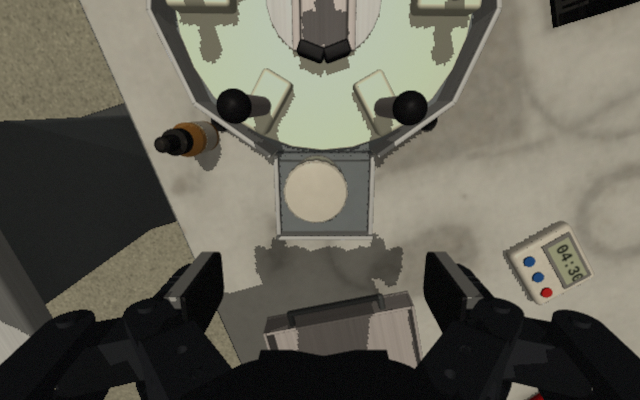

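The small jar stands on the landing at (316,191), about 10 mm ahead of the TCP and 5 mm to the left. I'll grip it.

>>> apply_moves([
  [0.0075,-0.005,0.03,0,0,0,-1],
  [0,0,0.03,0,0,0,-1],
  [0,0,0.03,0,0,0,-1],
  [0,0,0.03,0,0,0,-1],
  [0,0,0,0,0,0,-1],
  [0,0,0,0,0,0,1],
  [0,0,0,0,0,0,1],
  [0,0,0,0,0,0,1],
])

```text
t: 23.45
tcp_pos: [0.4973, -0.0436, 0.0503]
tool_rot: [0.804, 0.595, 0.001, 0.001]
force: [-0.9, 0.1, 4.4]
finger_gap: 0.511
gripper_force: 45.0
```

>>> apply_moves([
  [0,0,0,0,0,0,1],
  [0,0,0,0,0,0,1],
  [0,0,0,0,0,0,1],
])

```text
t: 23.82
tcp_pos: [0.4973, -0.0437, 0.0503]
tool_rot: [0.804, 0.595, 0.001, 0.001]
force: [-0.6, 0.5, 6.8]
finger_gap: 0.515
gripper_force: 45.2
```

>>> apply_moves([
  [0,0,-0.02,0,0,0,1],
  [-0.005,0,-0.02,0,0,0,1],
  [0,0,0,0,0,0,1],
  [0,0,0,0,0,0,1],
])

```text
t: 24.32
tcp_pos: [0.4949, -0.0482, 0.0887]
tool_rot: [0.804, 0.595, -0.0, -0.0]
force: [-0.6, 0.2, -2.1]
finger_gap: 0.514
gripper_force: 46.3
```

Run:
```python
from h import *
st=sense(); print(st["tcp_pos"]); im,C=shot("top","t10.png")
old=cv2.imread("pics/t5.png")
# tray right end changed?
for n,b in dict(tray=(195,275,410,490),timer=(135,170,375,420)).items():
    d=cv2.absdiff(im,old)[b[0]:b[1],b[2]:b[3]].max(2); ys,xs=np.nonzero(d>50); print(n,len(xs),(xs.min()+b[2],xs.max()+b[2],ys.min()+b[0],ys.max()+b[0]) if len(xs) else '')
print([ (a,P) for a,P in yellow(im,C,.071)])
```

```text
[ 0.49485234 -0.04819407  0.08866183]
tray 359 (np.int64(460), np.int64(480), np.int64(224), np.int64(246))
timer 22 (np.int64(375), np.int64(386), np.int64(167), np.int64(169))
[(np.int32(1581), array([0.8669, 0.8808])), (np.int32(340), array([ 0.4486, -0.383 ]))]
```

>>> apply_moves([
  [-0.0429,0.0067,0,0,0,0,1],
  [-0.0429,0.0067,0,0,0,0,1],
  [-0.0429,0.0067,0,0,0,0,1],
  [-0.0429,0.0067,0,0,0,0,1],
  [-0.0429,0.0067,0,0,0,0,1],
  [-0.0429,0.0067,0,0,0,0,1],
  [0,0,0,0,0,0,1],
  [0,0,0,0,0,0,1],
])

```text
t: 25.38
tcp_pos: [0.4576, -0.3052, 0.0878]
tool_rot: [0.804, 0.595, -0.0, -0.002]
force: [0.6, 0.0, -2.2]
finger_gap: 0.515
gripper_force: 46.3
```

>>> apply_moves([
  [0,0,0.02,0,0,0,1],
  [0,0,0.02,0,0,0,1],
  [0,0,0.014,0,0,0,1],
  [0,0,0,0,0,0,1],
  [0,0,0,0,0,0,1],
  [0,0,0,0,0,0,1],
])

```text
t: 26.12
tcp_pos: [0.4587, -0.3062, 0.0351]
tool_rot: [0.804, 0.595, 0.0, 0.0]
force: [-0.9, -0.2, -2.2]
finger_gap: 0.514
gripper_force: 47.0
```

>>> apply_moves([
  [0,0,0.0015,0,0,0,1],
  [0,0,0,0,0,0,1],
  [0,0,0,0,0,0,-0.5],
  [0,0,0,0,0,0,-0.5],
  [0,0,0,0,0,0,-0.5],
  [0,0,-0.03,0,0,0,-0.5],
  [0,0,-0.05,0,0,0,-0.5],
  [0,0,-0.05,0,0,0,-0.5],
])

```text
t: 27.12
tcp_pos: [0.4582, -0.306, 0.1644]
tool_rot: [0.804, 0.595, -0.0, -0.0]
force: [-0.8, 0.2, 0.1]
finger_gap: 0.753
gripper_force: 0.0
```

>>> apply_moves([
  [0.0538,-0.0134,0,0,0,0,0.3],
  [0.0538,-0.0134,0,0,0,0,0.3],
  [0.0538,-0.0134,0,0,0,0,0.3],
  [0.0538,-0.0134,0,0,0,0,0.3],
  [0.0538,-0.0134,0,0,0,0,0.3],
  [0.0538,-0.0134,0,0,0,0,0.3],
  [0,0,0,0,0,0,0.3],
  [0,0,0,0,0,0,0.3],
])

```text
t: 28.12
tcp_pos: [0.4759, 0.0258, 0.1634]
tool_rot: [0.803, 0.596, 0.0, 0.0]
force: [0.3, 0.5, 0.4]
finger_gap: 0.353
gripper_force: 0.0
```

>>> apply_moves([
  [0,0,0,0,0,0,0.3],
  [0,0,0,0,0,0,0.3],
])

```text
t: 28.38
tcp_pos: [0.4759, 0.0246, 0.1633]
tool_rot: [0.804, 0.594, 0.0, 0.0]
force: [-0.1, -0.6, 0.4]
finger_gap: 0.352
gripper_force: 0.0
```

Run:
```python
from h import *
st=sense(); print(st["tcp_pos"],st["finger_gap"],loc(st,np.array([.4757,.0265]))); im,C=shot("top","t11.png")
print([ (a,P) for a,P in yellow(im,C,.071)])
```

```text
[0.47590295 0.02461939 0.16331753] 0.3520705312248045 [ 0.0017 -0.0007]
[(np.int32(1576), array([0.8667, 0.8807])), (np.int32(340), array([ 0.4486, -0.383 ]))]
```

>>> apply_moves([
  [0.002,0,0.018,0,0,0,0.3],
  [0,0,0.018,0,0,0,0.3],
  [0,0,0.018,0,0,0,0.3],
  [0,0,0,0,0,0,0.3],
  [0,0,0,0,0,0,0.3],
])

```text
t: 29.05
tcp_pos: [0.4767, 0.0275, 0.1097]
tool_rot: [0.804, 0.595, 0.0, 0.0]
force: [-0.5, -0.0, 0.2]
finger_gap: 0.348
gripper_force: 0.0
```

>>> apply_moves([
  [-0.0053,0.0108,0,0,0,0,0.3],
  [-0.0039,0.0114,0,0,0,0,0.3],
  [-0.0023,0.0118,0,0,0,0,0.3],
  [-0.0008,0.012,0,0,0,0,0.3],
  [0.0008,0.012,0,0,0,0,0.3],
  [0.0023,0.0118,0,0,0,0,0.3],
  [0.0039,0.0114,0,0,0,0,0.3],
  [0.0053,0.0108,0,0,0,0,0.3],
])

```text
t: 30.05
tcp_pos: [0.5604, 0.0006, 0.1086]
tool_rot: [0.803, 0.595, -0.004, -0.003]
force: [-4.7, -1.9, -1.1]
finger_gap: 0.351
gripper_force: 2.5
```

>>> apply_moves([
  [0,0,0,0,0,0,0.3],
  [0,0,0,0,0,0,0.3],
  [0,0,0,0,0,0,0.3],
  [0,0,0,0,0,0,0.3],
])

```text
t: 30.55
tcp_pos: [0.5644, 0.001, 0.1096]
tool_rot: [0.804, 0.595, 0.0, 0.0]
force: [0.2, 0.3, -0.7]
finger_gap: 0.35
gripper_force: 0.0
```

>>> apply_moves([
  [0,0,-0.027,0,0,0,0.3],
  [0,0,-0.027,0,0,0,0.3],
  [0,-0.046,0,0,0,0,0.3],
  [0,-0.046,0,0,0,0,0.3],
  [0,0,0,0,0,0,0.3],
  [0,0,0,0,0,0,0.3],
  [0,0,0,0,0,0,0.3],
  [0,0,0,0,0,0,0.3],
])

```text
t: 31.55
tcp_pos: [0.4773, 0.0276, 0.1633]
tool_rot: [0.804, 0.595, 0.0, 0.0]
force: [-0.5, 0.3, 0.9]
finger_gap: 0.349
gripper_force: 0.0
```

Run:
```python
from h import *
st=sense(); print(st["tcp_pos"],st["finger_gap"],loc(st,np.array([.4757,.0265])),loc(st,np.array([.542,.0893]))); im,C=shot("wrist","w12.png")
for z in(.09,.097):print([ (a,P,np.hypot(*(P-[.542,.0893])),np.degrees(np.arctan2(*(P-[.542,.0893])[::-1]))) for a,P in yellow(im,C,z)])
```

```text
[0.47733662 0.02755945 0.16327821] 0.3489533734046204 [-0.0015 -0.0013] [0.0779 0.0438]
[(np.int32(5616), array([0.4568, 0.0703]), np.float64(0.0872928404853457), np.float64(-167.4284767573759))]
[(np.int32(5616), array([0.4581, 0.071 ]), np.float64(0.08587258002412648), np.float64(-167.69553990831872))]
```

>>> apply_moves([
  [-0.001,-0.001,0.018,0,0,0,0.3],
  [0,0,0.018,0,0,0,0.3],
  [0,0,0.018,0,0,0,0.3],
  [0,0,0,0,0,0,0.3],
  [0,0,0,0,0,0,0.3],
])

```text
t: 32.22
tcp_pos: [0.4756, 0.0271, 0.1096]
tool_rot: [0.804, 0.595, 0.0, 0.0]
force: [0.2, 0.6, 0.3]
finger_gap: 0.349
gripper_force: 0.0
```

>>> apply_moves([
  [-0.0053,0.0108,0,0,0,0,0.3],
  [-0.0039,0.0114,0,0,0,0,0.3],
  [-0.0023,0.0118,0,0,0,0,0.3],
  [-0.0008,0.012,0,0,0,0,0.3],
  [0.0008,0.012,0,0,0,0,0.3],
  [0.0023,0.0118,0,0,0,0,0.3],
  [0.0039,0.0114,0,0,0,0,0.3],
  [0.0053,0.0108,0,0,0,0,0.3],
])

```text
t: 33.22
tcp_pos: [0.5589, -0.0002, 0.1085]
tool_rot: [0.803, 0.595, -0.004, -0.003]
force: [-6.1, -2.8, -0.9]
finger_gap: 0.351
gripper_force: 2.6
```

>>> apply_moves([
  [0,0,0,0,0,0,0.3],
  [0,0,0,0,0,0,0.3],
  [0,0,0,0,0,0,0.3],
  [0,0,0,0,0,0,0.3],
])

```text
t: 33.72
tcp_pos: [0.5632, 0.0003, 0.1096]
tool_rot: [0.804, 0.595, 0.0, 0.0]
force: [-0.4, -0.6, 0.3]
finger_gap: 0.348
gripper_force: 0.0
```

>>> apply_moves([
  [0,0,-0.03,0,0,0,0.3],
  [0,0,-0.03,0,0,0,0.3],
  [0.057,-0.0225,0,0,0,0,1],
  [0.057,-0.0225,0,0,0,0,1],
  [0,0,0,0,0,0,1],
  [0,0,0,0,0,0,1],
  [0,0,0,0,0,0,1],
])

```text
t: 34.6
tcp_pos: [0.5536, 0.1213, 0.1693]
tool_rot: [0.804, 0.594, -0.0, 0.0]
force: [-0.3, 0.1, 0.2]
finger_gap: 0.003
gripper_force: 0.0
```

Run:
```python
from h import *
st=sense(); print(st["tcp_pos"],st["finger_gap"],loc(st,np.array([.542,.0893]))); im,C=shot("wrist","w13.png")
for o in axisfit(im,C,np.array([.542,.0893])): print(o)
im,C=shot("top","t13.png"); print(yellow(im,C,.09))
```

```text
[0.55357042 0.12127641 0.16927131] 0.002669006652686748 [-0.034  -0.0017]
(43, array([0.6094, 0.1516]), array([ 0.0001, -0.0005]))
(103, array([0.5229, 0.1784]), array([ 0.0016, -0.0005]))
[(np.int32(1574), array([0.8568, 0.8658])), (np.int32(303), array([0.5125, 0.0038])), (np.int32(340), array([ 0.4459, -0.3763]))]
```

>>> apply_moves([
  [0.001,-0.001,0,0,0,0,1],
  [0,0,0.03,0,0,0,1],
  [0,0,0.03,0,0,0,1],
  [0,0,0,0,0,0,1],
  [-0.012,0,0,0,0,0,1],
  [-0.012,0,0,0,0,0,1],
  [-0.012,0,0,0,0,0,1],
  [-0.012,0,0,0,0,0,1],
])

```text
t: 35.7
tcp_pos: [0.5396, 0.0777, 0.1105]
tool_rot: [0.804, 0.595, 0.002, 0.001]
force: [1.3, 6.4, 2.9]
finger_gap: -0.004
gripper_force: 2.9
```

>>> apply_moves([
  [-0.012,0,0,0,0,0,1],
  [-0.012,0,0,0,0,0,1],
  [-0.01,0,0,0,0,0,1],
  [-0.006,0,0,0,0,0,1],
  [-0.004,0,0,0,0,0,1],
  [-0.002,0,0,0,0,0,1],
  [0,0,0,0,0,0,1],
  [0,0,0,0,0,0,1],
])

```text
t: 36.7
tcp_pos: [0.5267, 0.0349, 0.1105]
tool_rot: [0.804, 0.594, 0.003, 0.0]
force: [3.7, 9.2, 2.3]
finger_gap: 0.0
gripper_force: 4.6
```

>>> apply_moves([
  [-0.002,0,0,0,0,0,1],
  [0,0,0,0,0,0,1],
  [0,0,0,0,0,0,1],
])

```text
t: 37.08
tcp_pos: [0.5267, 0.0348, 0.1106]
tool_rot: [0.805, 0.594, 0.004, -0.0]
force: [6.0, 15.2, 1.1]
finger_gap: -0.001
gripper_force: 8.1
```

Fully pressed. Now I'll retract and move over the landing.

>>> apply_moves([
  [0.013,0,0,0,0,0,1],
  [0.013,0,0,0,0,0,1],
  [0.014,0,0,0,0,0,1],
  [0.014,0,0,0,0,0,1],
  [0.014,0,0,0,0,0,1],
  [0.014,0,0,0,0,0,1],
  [0.014,0,0,0,0,0,1],
  [0,0,0,0,0,0,1],
])

```text
t: 38.08
tcp_pos: [0.5522, 0.1246, 0.1089]
tool_rot: [0.803, 0.596, -0.001, -0.0]
force: [-0.5, -0.1, -0.3]
finger_gap: -0.001
gripper_force: 0.0
```

>>> apply_moves([
  [0,0,-0.03,0,0,0,1],
  [0,0,-0.03,0,0,0,1],
  [-0.046,0,0,0,0,0,-1],
  [-0.046,0,0,0,0,0,-1],
  [-0.046,0,0,0,0,0,-1],
  [-0.046,0,0,0,0,0,-1],
  [0,0,0,0,0,0,-1],
  [0,0,0,0,0,0,-1],
])

```text
t: 39.08
tcp_pos: [0.4985, -0.0523, 0.1692]
tool_rot: [0.804, 0.595, -0.0, -0.0]
force: [0.1, -0.5, -0.6]
finger_gap: 1.003
gripper_force: 0.0
```

Run:
```python
from h import *
st=sense(); print(st["tcp_pos"]); im,C=shot("wrist","w14.png")
for a,P in yellow(im,C,.088)+yellow(im,C,.095): print(a,P,loc(st,P))
```

```text
[ 0.49853834 -0.05226309  0.16919808]
4810 [ 0.4985 -0.0466] [ 0.0054 -0.0017]
4810 [ 0.4991 -0.0447] [ 0.0074 -0.0017]
```

>>> apply_moves([
  [0.0055,-0.0015,0.03,0,0,0,-1],
  [0,0,0.03,0,0,0,-1],
  [0,0,0.03,0,0,0,-1],
  [0,0,0.028,0,0,0,-1],
  [0,0,0,0,0,0,-1],
  [0,0,0,0,0,0,1],
  [0,0,0,0,0,0,1],
  [0,0,0,0,0,0,1],
])

```text
t: 40.12
tcp_pos: [0.4999, -0.0465, 0.0528]
tool_rot: [0.804, 0.595, 0.001, 0.001]
force: [0.1, 1.3, 6.1]
finger_gap: 0.613
gripper_force: 46.7
```

>>> apply_moves([
  [0,0,0,0,0,0,1],
  [0,0,0,0,0,0,1],
  [0,0,0,0,0,0,1],
])

```text
t: 40.5
tcp_pos: [0.4998, -0.0465, 0.0528]
tool_rot: [0.804, 0.595, 0.001, 0.001]
force: [-1.1, 1.2, 7.1]
finger_gap: 0.614
gripper_force: 46.8
```

>>> apply_moves([
  [0,0,-0.02,0,0,0,1],
  [0,0,-0.02,0,0,0,1],
  [0,0,0,0,0,0,1],
  [0,0,0,0,0,0,1],
])

```text
t: 41.0
tcp_pos: [0.4988, -0.0464, 0.0911]
tool_rot: [0.804, 0.595, -0.0, -0.0]
force: [-0.5, 0.0, -1.5]
finger_gap: 0.62
gripper_force: 47.4
```

Run:
```python
from h import *
st=sense(); print(st["tcp_pos"]); im,C=shot("top","t15.png")
old=cv2.imread("pics/t10.png")
d=cv2.absdiff(im,old)[195:275,410:490].max(2); ys,xs=np.nonzero(d>50); print(len(xs),xs.min()+410,xs.max()+410,ys.min()+195,ys.max()+195)
print(yellow(im,C,.071)); S,Cs=shot("scene","s15.png"); print(yellow(S,Cs,.071))
cv2.imwrite("pics/t15c.png",np.vstack([cv2.resize(im[190:280,380:500],(480,360),interpolation=2)]))
```

```text
[ 0.49883597 -0.04643979  0.09112984]
11 437 445 239 240
[(np.int32(1583), array([0.8669, 0.8809])), (np.int32(340), array([ 0.4486, -0.383 ]))]
[(np.int32(177), array([ 0.5633, -0.1089]))]
```

View pics/t15c.png

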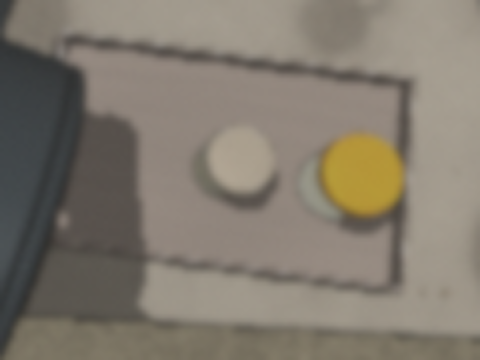

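Both placed jars stand in the tray: the light one at (242,160) and the yellow one at (362,175) in the crop. The tray hasn't moved, so I'll place the third jar in the near slot.

>>> apply_moves([
  [-0.0374,0.0041,0,0,0,0,1],
  [-0.0374,0.0041,0,0,0,0,1],
  [-0.0374,0.0041,0,0,0,0,1],
  [-0.0374,0.0041,0,0,0,0,1],
  [-0.0374,0.0041,0,0,0,0,1],
  [0,0,0,0,0,0,1],
  [0,0,0,0,0,0,1],
])

```text
t: 41.98
tcp_pos: [0.4634, -0.2306, 0.0906]
tool_rot: [0.804, 0.595, -0.0, -0.001]
force: [-0.7, 0.2, -0.7]
finger_gap: 0.616
gripper_force: 47.4
```

>>> apply_moves([
  [0,0,0.02,0,0,0,1],
  [0,0,0.02,0,0,0,1],
  [0,0,0.0135,0,0,0,1],
  [0,0,0,0,0,0,1],
  [0,0,0,0,0,0,1],
  [0,0,0,0,0,0,1],
])

```text
t: 42.72
tcp_pos: [0.4646, -0.2315, 0.0384]
tool_rot: [0.804, 0.595, 0.0, 0.001]
force: [-0.5, -0.7, -0.1]
finger_gap: 0.621
gripper_force: 47.4
```

>>> apply_moves([
  [0,0,0.0025,0,0,0,1],
  [0,0,0,0,0,0,1],
  [0,0,0,0,0,0,-0.6],
  [0,0,0,0,0,0,-0.6],
  [0,0,0,0,0,0,-0.6],
  [0,0,-0.03,0,0,0,-0.6],
  [0,0,-0.05,0,0,0,-0.6],
  [0,0,-0.05,0,0,0,-0.6],
])

```text
t: 43.72
tcp_pos: [0.4638, -0.231, 0.1663]
tool_rot: [0.804, 0.595, -0.0, -0.001]
force: [0.5, -0.7, 0.3]
finger_gap: 0.801
gripper_force: 0.0
```

>>> apply_moves([
  [0.05,-0.0129,0,0,0,0,0.3],
  [0.05,-0.0129,0,0,0,0,0.3],
  [0.05,-0.0129,0,0,0,0,0.3],
  [0.05,-0.0129,0,0,0,0,0.3],
  [0.05,-0.0129,0,0,0,0,0.3],
  [0,0,0,0,0,0,0.3],
  [0,0,0,0,0,0,0.3],
  [0,0,0,0,0,0,0.3],
])

```text
t: 44.72
tcp_pos: [0.4756, 0.0254, 0.1653]
tool_rot: [0.804, 0.594, 0.0, 0.0]
force: [0.2, 0.6, 0.7]
finger_gap: 0.351
gripper_force: 0.0
```

Run:
```python
from h import *
st=sense(); print(st["tcp_pos"],st["finger_gap"],loc(st,np.array([.4757,.0265])))
im,C=shot("top","t16.png"); print(yellow(im,C,.071))
```

```text
[0.47562098 0.02536633 0.16531755] 0.3507994839462272 [ 0.0011 -0.0003]
[(np.int32(1574), array([0.8667, 0.8808])), (np.int32(327), array([ 0.4619, -0.2319])), (np.int32(336), array([ 0.4506, -0.3808]))]
```

All three jars are in the tray. Three more clicks counter-clockwise will bring the reference back to park.

>>> apply_moves([
  [0.002,0,0.018,0,0,0,0.3],
  [0,0,0.019,0,0,0,0.3],
  [0,0,0.019,0,0,0,0.3],
  [0,0,0,0,0,0,0.3],
  [0,0,0,0,0,0,0.3],
])

```text
t: 45.4
tcp_pos: [0.4764, 0.0278, 0.1097]
tool_rot: [0.804, 0.595, 0.0, 0.0]
force: [-0.6, 0.2, 0.5]
finger_gap: 0.348
gripper_force: 0.0
```

>>> apply_moves([
  [-0.0053,0.0108,0,0,0,0,0.3],
  [-0.0039,0.0114,0,0,0,0,0.3],
  [-0.0023,0.0118,0,0,0,0,0.3],
  [-0.0008,0.012,0,0,0,0,0.3],
  [0.0008,0.012,0,0,0,0,0.3],
  [0.0023,0.0118,0,0,0,0,0.3],
  [0.0039,0.0114,0,0,0,0,0.3],
  [0.0053,0.0108,0,0,0,0,0.3],
])

```text
t: 46.4
tcp_pos: [0.5598, 0.0011, 0.1086]
tool_rot: [0.803, 0.595, -0.004, -0.003]
force: [-6.3, -1.2, -1.1]
finger_gap: 0.347
gripper_force: 2.7
```

>>> apply_moves([
  [0,0,0,0,0,0,0.3],
  [0,0,0,0,0,0,0.3],
  [0,0,0,0,0,0,0.3],
  [0,0,0,0,0,0,0.3],
])

```text
t: 46.9
tcp_pos: [0.5641, 0.0016, 0.1096]
tool_rot: [0.804, 0.595, 0.0, 0.0]
force: [0.1, -0.1, 0.4]
finger_gap: 0.352
gripper_force: 0.0
```

>>> apply_moves([
  [0,0,-0.028,0,0,0,0.3],
  [0,0,-0.028,0,0,0,0.3],
  [-0.001,-0.0465,0,0,0,0,0.3],
  [-0.001,-0.0465,0,0,0,0,0.3],
  [0,0,0,0,0,0,0.3],
  [0,0,0,0,0,0,0.3],
  [0,0,0,0,0,0,0.3],
  [0,0,0,0,0,0,0.3],
])

```text
t: 47.9
tcp_pos: [0.4755, 0.0266, 0.1653]
tool_rot: [0.804, 0.595, 0.0, 0.0]
force: [-0.0, 0.3, -0.2]
finger_gap: 0.35
gripper_force: 0.0
```

Run:
```python
from h import *
st=sense(); print(st["tcp_pos"],loc(st,np.array([.4757,.0265])))
im,C=shot("wrist","w17.png")
for o in axisfit(im,C,np.array([.542,.0893])): print(o)
```

```text
[0.47547202 0.02656947 0.16527408] [0.     0.0002]
(-17, array([0.6298, 0.0622]), array([-0.0002, -0.0002]))
(163, array([0.4541, 0.1161]), array([ 0.0001, -0.0001]))
(223, array([0.475 , 0.0282]), array([0.0003, 0.0017]))
(283, array([ 0.5625, -0.0006]), array([-0.0002, -0.0002]))
```

Clicked in, with the balls within 0.2 mm (one 1.7 mm). Two more clicks.

>>> apply_moves([
  [0,0,0.018,0,0,0,0.3],
  [0,0,0.019,0,0,0,0.3],
  [0,0,0.019,0,0,0,0.3],
  [0,0,0,0,0,0,0.3],
  [0,0,0,0,0,0,0.3],
])

```text
t: 48.58
tcp_pos: [0.4749, 0.0268, 0.1096]
tool_rot: [0.804, 0.595, 0.0, 0.0]
force: [0.6, -0.2, 0.9]
finger_gap: 0.35
gripper_force: 0.0
```

>>> apply_moves([
  [-0.0053,0.0108,0,0,0,0,0.3],
  [-0.0039,0.0114,0,0,0,0,0.3],
  [-0.0023,0.0118,0,0,0,0,0.3],
  [-0.0008,0.012,0,0,0,0,0.3],
  [0.0008,0.012,0,0,0,0,0.3],
  [0.0023,0.0118,0,0,0,0,0.3],
  [0.0039,0.0114,0,0,0,0,0.3],
  [0.0053,0.0108,0,0,0,0,0.3],
])

```text
t: 49.58
tcp_pos: [0.5581, -0.0005, 0.1085]
tool_rot: [0.803, 0.595, -0.004, -0.003]
force: [-5.9, -2.0, -0.6]
finger_gap: 0.351
gripper_force: 2.7
```

>>> apply_moves([
  [0,0,0,0,0,0,0.3],
  [0,0,0,0,0,0,0.3],
  [0,0,0,0,0,0,0.3],
  [0,0,0,0,0,0,0.3],
])

```text
t: 50.08
tcp_pos: [0.5626, 0.0, 0.1096]
tool_rot: [0.804, 0.595, 0.0, 0.0]
force: [0.2, -0.4, -0.2]
finger_gap: 0.344
gripper_force: 0.0
```

>>> apply_moves([
  [0,0,-0.028,0,0,0,0.3],
  [0,0,-0.028,0,0,0,0.3],
  [0,-0.0465,0,0,0,0,0.3],
  [0,-0.0465,0,0,0,0,0.3],
  [0,0,0,0,0,0,0.3],
  [0,0,0,0,0,0,0.3],
  [0,0,0,0,0,0,0.3],
  [0,0,0,0,0,0,0.3],
])

```text
t: 51.08
tcp_pos: [0.4745, 0.0268, 0.1653]
tool_rot: [0.804, 0.595, 0.0, 0.0]
force: [0.8, 1.0, -0.2]
finger_gap: 0.352
gripper_force: 0.0
```

Run:
```python
from h import *
st=sense(); print(st["tcp_pos"],loc(st,np.array([.4757,.0265])))
im,C=shot("wrist","w18.png")
for o in axisfit(im,C,np.array([.542,.0893])): print(o)
```

```text
[0.47454202 0.02682373 0.16526603] [0.     0.0012]
(-17, array([0.63  , 0.0619]), array([ 0.0001, -0.0005]))
(163, array([0.4544, 0.1165]), array([0.0004, 0.0003]))
(223, array([0.4739, 0.029 ]), array([-0.0008,  0.0024]))
(283, array([ 0.5613, -0.0009]), array([-0.0014, -0.0005]))
```

>>> apply_moves([
  [0,0.001,0.018,0,0,0,0.3],
  [0,0,0.019,0,0,0,0.3],
  [0,0,0.019,0,0,0,0.3],
  [0,0,0,0,0,0,0.3],
  [0,0,0,0,0,0,0.3],
])

```text
t: 51.75
tcp_pos: [0.475, 0.0268, 0.1096]
tool_rot: [0.804, 0.595, 0.0, 0.0]
force: [0.6, -0.7, 0.3]
finger_gap: 0.35
gripper_force: 0.0
```

>>> apply_moves([
  [-0.0053,0.0108,0,0,0,0,0.3],
  [-0.0039,0.0114,0,0,0,0,0.3],
  [-0.0023,0.0118,0,0,0,0,0.3],
  [-0.0008,0.012,0,0,0,0,0.3],
  [0.0008,0.012,0,0,0,0,0.3],
  [0.0023,0.0118,0,0,0,0,0.3],
  [0.0039,0.0114,0,0,0,0,0.3],
  [0.0053,0.0108,0,0,0,0,0.3],
])

```text
t: 52.75
tcp_pos: [0.5583, -0.0005, 0.1085]
tool_rot: [0.803, 0.595, -0.004, -0.003]
force: [-6.5, -2.8, -1.5]
finger_gap: 0.347
gripper_force: 2.6
```

>>> apply_moves([
  [0,0,0,0,0,0,0.3],
  [0,0,0,0,0,0,0.3],
  [0,0,0,0,0,0,0.3],
  [0,0,0,0,0,0,0.3],
])

```text
t: 53.25
tcp_pos: [0.5626, 0.0, 0.1096]
tool_rot: [0.804, 0.595, 0.0, 0.0]
force: [-0.7, -0.6, 0.5]
finger_gap: 0.347
gripper_force: 0.0
```

>>> apply_moves([
  [0,0,-0.04,0,0,0,0.3],
  [0,0,-0.04,0,0,0,0.3],
  [0,0,-0.04,0,0,0,0.3],
  [-0.03,-0.045,-0.03,0,0,0,0.3],
  [0,0,0,0,0,0,0.3],
  [0,0,0,0,0,0,0.3],
  [0,0,0,0,0,0,0.3],
  [0,0,0,0,0,0,0.3],
])

```text
t: 54.25
tcp_pos: [0.511, -0.0154, 0.2584]
tool_rot: [0.804, 0.595, -0.0, -0.001]
force: [0.4, -0.1, 0.1]
finger_gap: 0.354
gripper_force: 0.0
```

Run:
```python
from h import *
st=sense(); print(st["tcp_pos"],st["t"])
im,C=shot("wrist","w19.png")
for o in axisfit(im,C,np.array([.542,.0893])): print(o)
t,C=shot("top","t19.png"); print(yellow(t,C,.071))
a=np.radians(13);
```

```text
[ 0.51099684 -0.01536841  0.25840838] 54.25
(-17, array([0.6288, 0.0602]), array([-0.0012, -0.0022]))
(163, array([0.4552, 0.1168]), array([0.0012, 0.0006]))
(283, array([ 0.5605, -0.001 ]), array([-0.0022, -0.0007]))
[(np.int32(1576), array([0.8667, 0.8808])), (np.int32(309), array([ 0.4617, -0.2321])), (np.int32(335), array([ 0.4505, -0.3809]))]
```

View pics/w19.png

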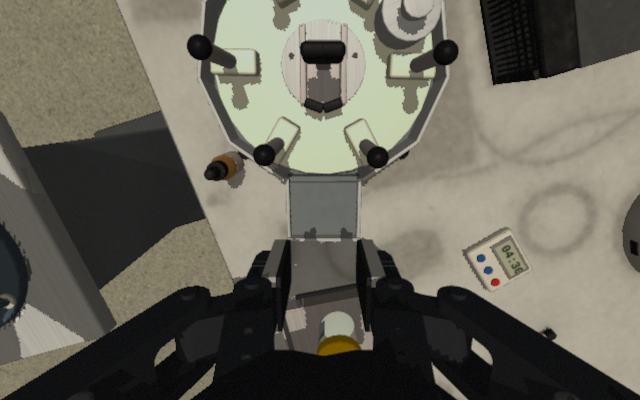

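The final view shows the reference at the park place (405,15), the ejector sprung back at (323,50), the outlet and landing empty, and the timer and oil bottle unmoved.

```bash
python3 -c "
from station import *
print(sign_off())"
```

```text
the job is handed in; nothing more can be done
None
```

The job is handed in at about 54 s of the 210 s: all three jars are upright in the tray, the reference is clicked in at park with the ejector sprung back, and I never touched the timer, oil bottle or wash bottle.

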